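# Hang the ring gauge on the rolling bench's swing-out hook

### The job

Swing the folded hook on the bench's partition board out until it stands straight out from the board. Then lift the ring gauge out of its wooden rest and hang it on the hook by its window, handle up, behind the hook's upturned red end: lower it right onto the hook's arm before letting go (no dropping), and leave it hanging still. Leave the mould, the jar and the cutter where they are.

Things in the scene. Friction and masses are not known exactly. Their poses are not given: they have to be found in the camera images.
- board: Fixed upright brown board, 20 thick x 296 mm high. Origin on the bench at the foot of its front face, below the hook's hinge; x along the face (board from -100 to +170 mm), y into the board (hook swings on the -y side), z up. A ledge, bottom at 278 mm, juts 32 mm out over the folded hook, so reach the hook with the tool leaning away from the board.
- hook (a joint): Hook angle about its vertical hinge, rad: 0 = folded flat on the board (pointing along the board's +x), 1.571 = end stop, straight out (along the board's -y). Starts at 0 to 0.25. Stiff hinge (0.08 N m of friction): it stays where it is left. Growing values turn clockwise seen from above.
- hook_hinge (a point): Point on the hook's hinge axis at the arm's centre line, 25 mm in front of the board's face, 150 mm above the bench. x points along the arm to the red end, z up; turns with the hook. The arm is a level round brass bar, 8 mm diameter, 85 mm from hinge to the red end's centre.
- hook_post (a point): Point in the hook's upturned red end, an upright round post of 10 mm diameter, 85 mm from the hinge axis. The point is 26 mm above the arm's centre line, the post's rounded top 38 mm. It can be pinched here from above, the fingers leaning and closing along the board.
- rest_slot (a point): Centre of the slot's floor in the fixed dark wooden rest (110 x 70 x 30 mm high, slot 76 x 14 mm, 22 mm deep, floor 8 mm above the bench), where the gauge stands upright. x axis along the slot, z up.
- gauge_grip (a point): Centre of the ring gauge's yellow handle, a tab 28 mm wide x 12 thick x 40 high on top of it. The gauge is an upright flat aluminium plate, 12 thick, 70 wide, 167 mm high, about 0.2 kg. Point 17 mm below the handle's top, 150 mm above the lower edge, on the middle. x along the width, y through the thickness (front and back alike), z up the gauge.
- gauge_peak (a point): Peak of the window's roof in the gauge, where the hook's arm bears: on the middle, 35 mm below gauge_grip; same axes. The window goes through the thickness, is 44 mm wide and reaches 60 mm down from this peak to its sill. The roof slopes down 10 mm from the peak to either side.
- mould: Bystander: black cigar mould, 130 x 240 x 39 mm, filled with cigars. Origin at the centre of its underside, 240 mm side along y.
- gum_jar: Bystander: amber jar with white cap, 60 mm diameter, 75 mm high. Origin at the centre of its underside.
- cutter: Bystander: small wooden block cutter with brass blade plate, 100 x 60 x 52 mm. Origin at the centre of its underside, long side along x.
Not all that is in view belongs to the job. What is meant by the part that bears rest_slot is not blue or orange, and is the larger of those in its own colour.

How it is judged:
On the way, in this order (a step that is already met when the one before it is completed fails the run):
1. the hook is swung out from the board (above 1.3 rad) (value of joint hook above 1.3 rad), for 0.2 s.
2. the gauge is lifted out of its rest (40 mm or more) (z of gauge_grip in the frame of rest_slot above 0.19 m), for 0.2 s.
3. the gauge is lowered onto the hook's arm while still held (peak 10 to 80 mm out, under 14 mm above the arm's centre line) (x of gauge_peak in the frame of hook_hinge between 0.01 and 0.08 m and y of gauge_peak in the frame of hook_hinge between -0.02 and 0.02 m and z of gauge_peak in the frame of hook_hinge between -0.004 and 0.014 m and contact force between the fingers and gauge above 0.3 N), for 0.05 s.
At the end, for the whole second after the job is handed in: Hook joint above 1.3 rad; the gauge's window peak lies 10 to 80 mm from the hinge along the arm, within 15 mm sideways, -2 to 14 mm above the arm's centre line; the gauge bears on the hook (over 0.5 N), upright within 0.3 rad, at rest (under 0.05 m/s, 0.5 rad/s) (value of joint hook above 1.3 rad and x of gauge_peak in the frame of hook_hinge between 0.01 and 0.08 m and y of gauge_peak in the frame of hook_hinge between -0.015 and 0.015 m and z of gauge_peak in the frame of hook_hinge between -0.002 and 0.014 m and angle between gauge_grip's own z axis and vertical below 0.3 rad and contact force between gauge and hook above 0.5 N and linear speed of gauge below 0.05 m/s and angular speed of gauge below 0.5 rad/s); the robot touches nothing.
It fails at once if the mould is moved more than 30 mm (distance of mould from where it was at the start of the episode above 0.03 m).
It fails at once if the jar is moved more than 30 mm (distance of gum_jar from where it was at the start of the episode above 0.03 m).
It fails at once if the cutter is moved more than 30 mm (distance of cutter from where it was at the start of the episode above 0.03 m).
It also fails if it takes over 64 s, if anything falls off the work surface, if the arm or the gripper's body presses on something with over 40 N, if the wrist force passes 120 N, or if a joint passes its speed limit or range.

### The arm

A 6-joint arm with a two-finger parallel gripper is mounted at the origin on the work surface. World frame = base frame: x ahead of the robot, y to its left, z up, the work surface at z = 0. Lengths are in m, angles in rad, forces in N, time in s.
With the tool pointing down it reaches from about 0.25 to 0.725 m from the base axis. Payload 4 kg.
Tool frame: the origin (TCP) lies at the very end of the fingers, on their centre line; the grasp point (between the pads) lies 19 mm behind it (manip.pinch_z is the distance from the TCP to the grasp point, in m); x points along the fingers, y is the direction in which the jaws open and shut, and the axes are right-handed (so a half turn about x gives the same grasp; the last joint's range is limited). The gripper opens to 85 mm and grips with 20 to 120 N. Pads are 22 mm wide; open, the fingers measure 114 mm over their backs; the gripper's body (76 mm by 85 mm) begins 54 mm behind the grasp point. The pads swing forward as they close: fully open they stand 13 mm farther back than shut.
Start: joints at [1.317, 0.241, 0.005, 1.335, 0, 1.571], TCP at [0.126, 0.484, 0.231] pointing down, gripper open.
Joint ranges: [-2.72, 2.72], [-1.05, 1.87], [-1.09, 1.28], [-1.99, 2.15], [-1.42, 1.44], [-3.14, 3.14]. Speed limits (rad/s): [2.79, 2.79, 3.14, 3.14, 3.14, 3.14].

### API

Orientations are given as a rotation vector (axis times angle).
In Python, from station import manip gives the robot as it stands.
- The arm moves only by the tool send_rows, never from a script. Its argument "steps" is a list of rows, each a list of 7 numbers: the shift along the tool's x, y, z in mm, then the turn, a rotation vector about the tool's x, y, z in rad, then the opening, from 0 (shut) to 1 (fully open). A call has 1 to 12 rows; each row shifts and turns the commanded pose from where the row before left it, along the tool's axes as they then stand; what a row does not reach is not made up. A row lasts 1/8 s, in which the tool goes at most 62.5 mm and 10.7 degrees, less where a joint would pass 70% of its speed; a pose out of reach is approached as far as the arm can. A call is refused whole if a number of a shift passes 62.5 or a number of a turn 0.188, either way. A call with a gripper value outside its range is refused whole. The fingers move at their own pace and stop on an object; "newtons" is the grip in N (left out, the last holds). Time passes only in rows, so rows that do not move let the fingers close. It gives the time, the measured TCP pose, the force and the opening at its end, in the units of the state.
- manip.get_obs(): the state, without advancing time (a new reading comes with each control period).
- manip.camera(name): name is "scene" or "top"; returns a dict with "color" (480x640x3 uint8, red, green, blue), "fov_y" (degrees; the focal length in pixels is half the picture's height over the tangent of half this angle, whatever the lens; pixels are square), "cx", "cy" (the principal point, pixels), "world_to_cam" (4x4, takes a point from world to camera coordinates). Camera axes: x right, y down, z forward; pixel columns grow to the right and rows downward; lengths in m; the calibration is good to about 2 mm. A picture is of the moment at which its call begins. There is no depth.
- manip.sign_off(): hands the job in, once; it reports no verdict.
Trained networks look in the newest picture that a camera, given by its name, has taken for a name from the list of things; names that differ only in an ending like _2 or _b are one class to them, and where a whole thing is asked for, a point or a joint stands for the part that bears it (a point fixed in the world has none). Each returns a list of dicts, best first, with "score" (0 to 1); they miss things now and then, are a little off and sometimes report something else, mostly with a low value. They report only what shows in the picture. A call takes as long as a camera call. They do not tell look-alikes from the thing itself.
- manip.masks_of(camera, target): "mask" (480x640 bool, what is visible of it) and "point" ([row, column] in pixels, amid what is visible of it).
- manip.mark_of(camera, target): "point" ([row, column] in pixels: a listed point, or the origin of a listed thing).
The state is a dict: "time_s": time; "joints": joint angles; "joint_velocities": joint speeds; "joint_torque": joint torques, N m; "tool_pos": TCP position; "eef_rot": TCP orientation; "force": force on the tool from outside, world axes, zero at the start; "ft_torque": the same for the moment, N m; "opening": finger opening in m.
Only numpy, scipy, OpenCV 4.12 (cv2) and the standard library are available. Lean on these libraries where they do the work, as an engineer would, in place of code of your own. Each camera call takes 0.05 s, during which the arm holds its last target. There are 200 camera calls.

## Working session

There is one attempt and no reset: what is moved stays moved. The work goes in short steps, Python scripts to look and compute and a tool call to move; the robot and the scene stay as the last step left them, time stands still between calls to the robot, and variables do not carry over. Pictures are saved under pics/ and viewed, about 8 in all and at most 12, crops included, and the job is handed in when it is done.

Besides the shell and the picture viewer there is one more tool, called after "Call:" as name(argument=value, ...), one argument or row to a line, values as JSON. send_rows: Moves the arm, as the interface text tells. Its arguments: {"type":"object","properties":{"steps":{"type":"array","items":{"type":"array","items":{"type":"number"}}},"newtons":{"type":"number"}},"required":["steps"]}

```bash
mkdir -p pics; ls; python3 - <<'E'
from station import manip
import cv2,numpy as np
o=manip.get_obs(); print({k:np.round(v,3) for k,v in o.items()})
for c in("scene","top"):
    d=manip.camera(c); cv2.imwrite(f"pics/{c}0.png",d["color"][...,::-1])
    print(c,d["fov_y"],d["cx"],d["cy"],np.round(d["world_to_cam"],4).tolist())
    for t in("board","hook_hinge","hook_post","rest_slot","gauge_grip","gauge_peak","mould","gum_jar","cutter"):
        print(t,[(np.round(r["point"],1).tolist(),round(r["score"],2)) for r in manip.mark_of(c,t)])
E
```

```text
pics
{'time_s': np.float64(0.0), 'joints': array([ 1.317,  0.241,  0.004,  1.335, -0.   ,  1.571]), 'joint_velocities': array([ 0.002,  0.   ,  0.001,  0.002,  0.002, -0.001]), 'joint_torque': array([ 2.0000e-03, -3.7232e+01,  2.5241e+01,  1.7000e-02,  0.0000e+00,
       -0.0000e+00]), 'tool_pos': array([0.125, 0.483, 0.23 ]), 'eef_rot': array([ 0.198,  1.562, -0.201]), 'force': array([-1.153,  0.048,  0.878]), 'ft_torque': array([-0.03 ,  0.031, -0.049]), 'opening': np.float64(0.085)}
scene 53.106364832497576 321.1107540386827 241.51512636841312 [[0.649, 0.7608, 0.0098, -0.3669], [0.5224, -0.4362, -0.7327, -0.229], [-0.5531, 0.4806, -0.6805, 1.564], [0.0, 0.0, 0.0, 1.0]]
board [([209.3, 391.4], 0.59)]
hook_hinge [([169.3, 394.0], 0.73)]
hook_post [([208.1, 393.7], 0.48), ([179.8, 406.0], 0.41)]
rest_slot [([256.8, 327.5], 0.97), ([293.1, 287.7], 0.87), ([261.4, 244.8], 0.61), ([314.5, 223.0], 0.56)]
gauge_grip [([243.0, 285.9], 0.57)]
gauge_peak [([257.6, 287.5], 0.65), ([289.7, 289.8], 0.16)]
mould [([308.8, 396.1], 0.8)]
gum_jar [([297.5, 177.6], 0.92)]
cutter [([366.4, 232.8], 0.79)]
top 43.95168747107847 309.1248944060016 241.4332208098857 [[-0.0882, -0.9961, 0.0042, 0.0166], [-0.9751, 0.0854, -0.2046, 0.5916], [0.2034, -0.0222, -0.9788, 1.3692], [0.0, 0.0, 0.0, 1.0]]
board [([288.4, 168.3], 0.79)]
hook_hinge [([278.3, 165.4], 0.61)]
hook_post [([241.8, 173.2], 0.67)]
rest_slot [([246.9, 339.0], 0.96), ([262.0, 289.9], 0.95), ([310.4, 363.1], 0.87), ([259.2, 408.5], 0.83)]
gauge_grip [([235.6, 344.1], 0.66)]
gauge_peak [([236.0, 344.4], 0.66), ([206.2, 423.2], 0.42)]
mould [([180.9, 273.1], 0.86)]
gum_jar [([302.6, 433.6], 0.69)]
cutter [([205.5, 422.9], 0.64)]
```

View pics/scene0.png

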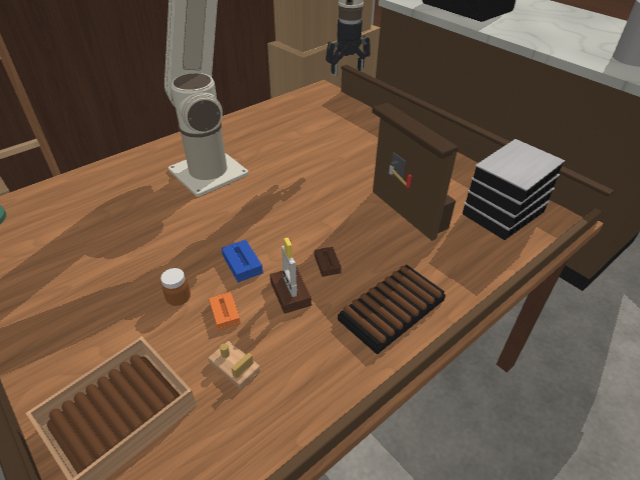

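View pics/top0.png

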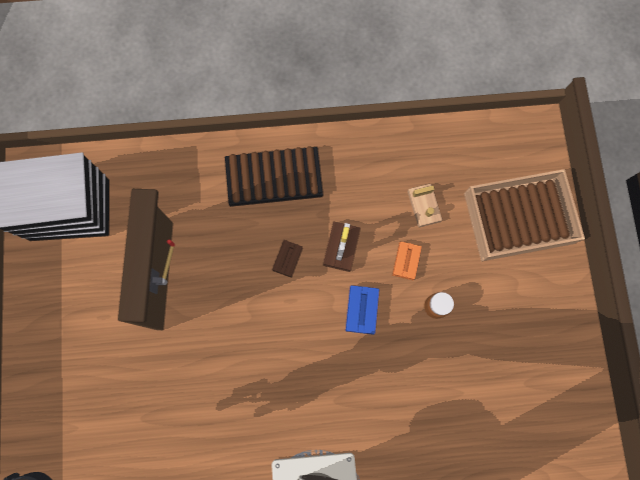

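The gauge stands in the larger dark rest (scene ~(290,290), top ~(342,246)). The hook is folded on the board's −y face, with its red end at scene (408,181) and top (171,242). Next I'll triangulate these.

```bash
cat > h.py <<'E'
from station import manip
import numpy as np, cv2
from scipy.spatial.transform import Rotation as R
def P(d):
    f=240/np.tan(np.radians(d["fov_y"])/2)
    return np.array([[f,0,d["cx"]],[0,f,d["cy"]],[0,0,1]])@d["world_to_cam"][:3]
def tri(a,b,pa,pb): # [row,col]
    X=cv2.triangulatePoints(P(a),P(b),np.float64(pa[::-1]),np.float64(pb[::-1]))[:,0];X=X[:3]/X[3]
    return X
def proj(d,X):
    q=P(d)@np.append(X,1); return (q[:2]/q[2])[::-1]
def onz(d,p,z):
    M=P(d);A=np.c_[M[:,:2],M[:,2]*z+M[:,3]];w=np.linalg.inv(A)@[p[1],p[0],1];return np.append(w[:2]/w[2],z)
def crop(d,r,c,s,name,k=4):
    im=d["color"][r-s*3//4:r+s*3//4,c-s:c+s,::-1]; cv2.imwrite(name,cv2.resize(im,None,fx=k,fy=k,interpolation=cv2.INTER_CUBIC))
E
python3 - <<'E'
from h import *
s=manip.camera("scene");t=manip.camera("top")
pr=lambda n,X:print(n,np.round(X*1000,1))
for n,a,b,z in(("hinge",(169.3,394),(278.3,165.4),.15),("post",(179.8,406),(241.8,173.2),.176),("slot",(293.1,287.7),(246.9,339),.008),("grip",(243,285.9),(235.6,344.1),.158),("peak",(257.6,287.5),(236,344.4),.123),("board",(209.3,391.4),(288.4,168.3),0)):
    pr(n,tri(s,t,a,b));pr("  scene",onz(s,a,z));pr("  top",onz(t,b,z))
for n,b in(("mould",(180.9,273.1)),("jar",(302.6,433.6)),("cutter",(205.5,422.9))): pr(n,onz(t,b,0))
a=cv2.resize(s["color"][100:240,350:470,::-1],None,fx=4,fy=4,interpolation=2)
b=cv2.resize(t["color"][180:335,100:190,::-1],None,fx=3.6,fy=3.6,interpolation=2)
c=np.zeros((600,800,3),np.uint8);c[:a.shape[0],:480]=a[:600];b=b[:600,:320];c[:b.shape[0],480:480+b.shape[1]]=b
cv2.imwrite("pics/c1.png",c)
# rest masks: slot direction & yellow
for n,d in(("scene",s),("top",t)):
    for m in manip.masks_of(n,"rest_slot"):
        ys,xs=np.nonzero(m["mask"]); (cx,cy),wh,an=cv2.minAreaRect(np.c_[xs,ys].astype(np.float32)); print(n,m["point"],m["score"],len(xs),np.round(wh,1),an)
    hsv=cv2.cvtColor(d["color"],cv2.COLOR_RGB2HSV)
    y=cv2.inRange(hsv,(24,150,130),(34,255,255)); k,l,st,ce=cv2.connectedComponentsWithStats(y)
    print("yellow",[(st[i].tolist(),ce[i].round(1).tolist()) for i in range(1,k) if st[i,4]>8])
    r=cv2.inRange(hsv,(0,180,100),(6,255,255))|cv2.inRange(hsv,(174,180,100),(180,255,255)); k,l,st,ce=cv2.connectedComponentsWithStats(r)
    print("red",[(st[i].tolist(),ce[i].round(1).tolist()) for i in range(1,k) if st[i,4]>8])
E
```

```text
hinge [518.8 294.2 151. ]
  scene [519.7 300.1 150. ]
  top [516.9 292.1 150. ]
post [592.8 266.2 170.9]
  scene [596.6 258.9 176. ]
  top [592.3 265.9 176. ]
slot [ 581.4 -113.9   -3.5]
  scene [ 586.3 -125.4    8. ]
  top [ 581.5 -109.5    8. ]
grip [ 575.9 -113.1  161.1]
  scene [ 572.3 -112.6  158. ]
  top [ 577.2 -112.5  158. ]
peak [ 583.2 -116.7  122.6]
  scene [ 582.9 -117.9  123. ]
  top [ 583.6 -116.   123. ]
board [515.9 319.9  -3.4]
  scene [518.  315.2   0. ]
  top [515.9 319.7   0. ]
mould [769.5  41.3   0. ]
jar [ 423.7 -328.1    0. ]
cutter [ 671.3 -333.3    0. ]
scene [295.7, 289.1] 0.96 879 [43.  30.8] 67.7509765625
scene [312.3, 224.4] 0.94 815 [34.6 24.4] 73.3007583618164
scene [259.7, 327.9] 0.59 573 [29.7 20.6] 71.56504821777344
scene [261.4, 244.9] 0.56 1146 [42.4 31. ] 60.2551155090332
yellow [([285, 238, 6, 7, 21], [287.3, 241.0])]
red [([407, 175, 4, 13, 30], [408.4, 180.8])]
top [245.5, 340.5] 0.97 1049 [29.2 45.1] 13.240518569946289
top [259.8, 409.6] 0.93 811 [23.3 36.3] 10.885526657104492
top [310.9, 362.0] 0.69 1366 [29.7 46.7] 5.52754020690918
top [258.7, 288.0] 0.66 732 [21.5 34.6] 21.250505447387695
yellow []
red []
```

View pics/c1.png

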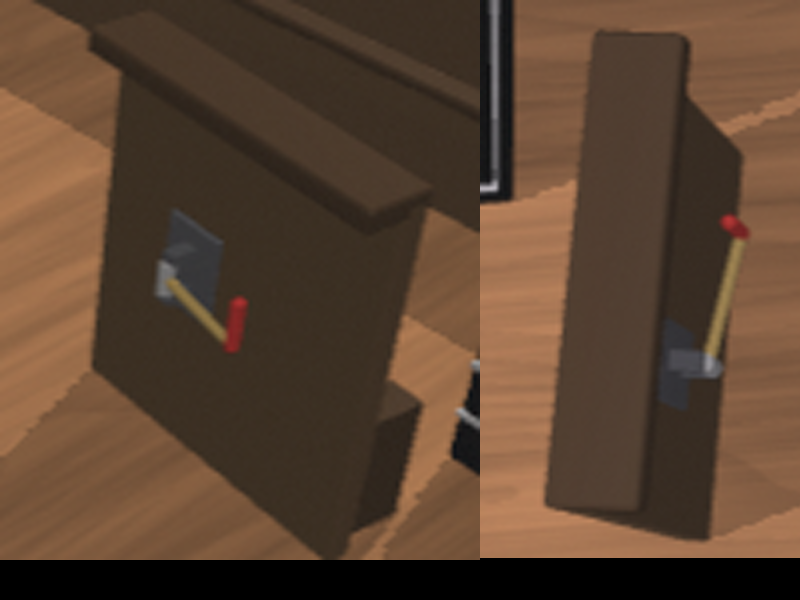

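```bash
python3 - <<'E'
from h import *
s=manip.camera("scene");t=manip.camera("top")
T=lambda x,y:(180+(y-.5)/3.6,100+(x-480)/3.6)
S=lambda x,y:(100+y/4,350+x/4)
pr=lambda n,X:print(n,np.round(X*1000,1))
def seg(n,a,b):
    d=(b-a)*1000;pr(n,a);pr("   ",b);print("   len",np.linalg.norm(d),"yaw",np.arctan2(d[1],d[0]))
seg("foot top",onz(t,T(710,538),0),onz(t,T(741,155),0))
seg("foot scene",onz(s,S(92,368),0),onz(s,S(328,558),0))
seg("ledge top",onz(t,T(640,512),.296),onz(t,T(688,35),.296))
pr("post top (z.188)",onz(t,T(728,217),.188)); pr("post bottom T",onz(t,T(740,238),.15))
pr("post tri top",tri(s,t,S(239,300),T(729,219)))
pr("post tri base",tri(s,t,S(233,347),T(741,237)))
pr("hinge T",onz(t,T(712,362),.155)); 
# predicted hinge/rest views
# gauge crops for handle
a=cv2.resize(s["color"][225:320,255:345,::-1],None,fx=5,fy=5,interpolation=2)
b=cv2.resize(t["color"][215:280,312:372,::-1],None,fx=5.5,fy=5.5,interpolation=2)
c=np.zeros((480,790,3),np.uint8);c[:475,:450]=a;c[:b.shape[0],450:450+b.shape[1]]=b
cv2.imwrite("pics/c2.png",c)
E
```

```text
foot top [416.9 334.4   0. ]
    [681.2 302.6   0. ]
   len 266.2220598983854 yaw -0.1199559820118793
foot scene [422.6 333.5   0. ]
    [682.2 304.9   0. ]
   len 261.2078669310265 yaw -0.10942373159396122
ledge top [410.4 303.  296. ]
    [676.3 267.5 296. ]
   len 268.308705043342 yaw -0.132847312502155
post top (z.188) [594.1 272.6 188. ]
post bottom T [588.8 274.  150. ]
post tri top [594.2 273.5 183. ]
post tri base [592.  275.9 142.7]
hinge T [511.5 293.2 155. ]
```

View pics/c2.png

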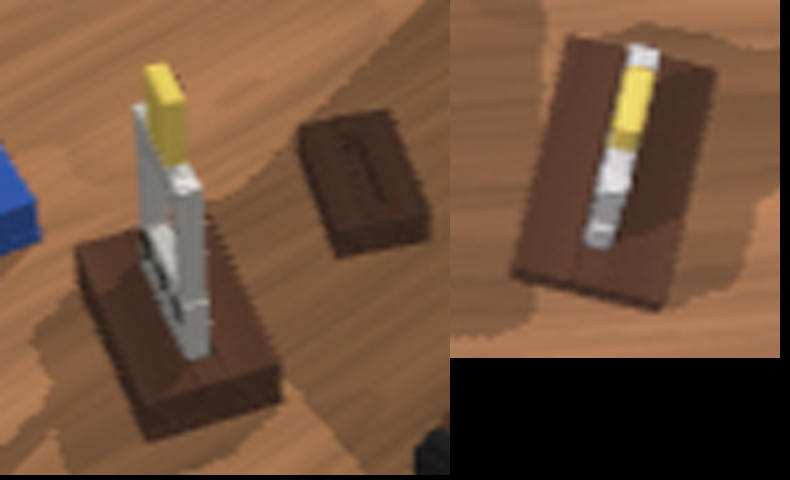

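```bash
cat >> h.py <<'E'
BY=-0.12
def ori(yaw,lean,flip=1):
    xb=np.array([np.cos(yaw),np.sin(yaw),0]);yb=np.array([-xb[1],xb[0],0])
    x=-np.cos(lean)*np.array([0,0,1])+np.sin(lean)*yb; y=flip*xb
    return np.c_[x,y,np.cross(x,y)]
def rows(p,Rm,tp,tR,step=45,ang=.16):
    dp=np.array(tp)-p; rv=R.from_matrix(tR@Rm.T).as_rotvec()
    n=int(max(1,np.ceil(np.linalg.norm(dp)*1000/step),np.ceil(np.linalg.norm(rv)/ang)))
    out=[]
    for i in range(n):
        Rc=R.from_rotvec(rv*i/n).as_matrix()@Rm
        out.append(list(np.round(Rc.T@dp*1000/n,1))+list(np.round(Rc.T@rv/n,4)))
    for r in out: print([float(v) for v in r])
def cur():
    o=manip.get_obs(); return o["tool_pos"],R.from_rotvec(o["eef_rot"]).as_matrix()
E
python3 - <<'E'
from h import *
s=manip.camera("scene");t=manip.camera("top")
p,Rm=cur(); print(p,Rm.round(2).tolist())
for f in(1,-1): print(f,R.from_matrix(Rm.T@ori(BY,.7,f)).as_rotvec())
T=lambda x,y:(215+y/5.5,312+(x-450)/5.5)
S=lambda x,y:(225+y/5,255+x/5)
pr=lambda n,X:print(n,np.round(X*1000,1))
def seg(n,a,b):
    d=(b-a)*1000;pr(n,a);pr("   ",b);print("   len",np.linalg.norm(d),"yaw",np.arctan2(d[1],d[0]))
seg("rest topL",onz(t,T(513,272),.03),onz(t,T(570,37),.03))
seg("rest topR",onz(t,T(662,303),.03),onz(t,T(717,70),.03))
seg("rest scene L",onz(s,S(78,247),.03),onz(s,S(148,410),.03))
seg("rest scene R",onz(s,S(205,215),.03),onz(s,S(280,370),.03))
pr("handle top S",onz(s,S(165,84),.175));pr("handle top T",onz(t,T(636,98),.175))
a=(p*0);
xp=np.array([.5945,.2725,.180]);Rt=ori(BY,.7,1)
for f in (1,-1):
  Rt=ori(BY,.7,f);g=xp+Rt[:,0]*.019; pre=g-Rt[:,0]*.09
  print("post tcp",g,"pre",pre,"flip",f); rows(p,Rm,pre,Rt)
E
```

```text
[0.12553204 0.48397463 0.23131042] [[-0.0, 0.25, 0.97], [-0.0, 0.97, -0.25], [-1.0, -0.0, -0.0]]
1 [1.37357285 0.57343454 0.50143693]
-1 [-1.6271261  -0.51939279  0.59396855]
rest topL [537.1 -65.8  30. ]
    [ 641.6 -101.3   30. ]
   len 110.37883226276296 yaw -0.32784425452101745
rest topR [ 517.5 -130.2   30. ]
    [ 620.7 -165.7   30. ]
   len 109.10018180476224 yaw -0.3310594124773554
rest scene L [ 526.4 -131.6   30. ]
    [ 631.  -167.8   30. ]
   len 110.7390521768031 yaw -0.3328850322932037
rest scene R [549.5 -69.8  30. ]
    [ 651.8 -105.5   30. ]
   len 108.36804547965407 yaw -0.3358536887781798
handle top S [ 587.1 -117.2  175. ]
handle top T [ 579.5 -115.5  175. ]
post tcp [0.59596529 0.28465211 0.165468  ] pre [0.58902443 0.22708947 0.2343038 ] flip 1
[-0.2, -11.0, 42.8, 0.1145, 0.0478, 0.0418]
[-2.7, -6.0, 43.7, 0.1145, 0.0478, 0.0418]
[-4.9, -0.8, 43.9, 0.1145, 0.0478, 0.0418]
[-6.9, 4.4, 43.4, 0.1145, 0.0478, 0.0418]
[-8.7, 9.7, 42.2, 0.1145, 0.0478, 0.0418]
[-10.1, 14.8, 40.4, 0.1145, 0.0478, 0.0418]
[-11.3, 19.7, 37.9, 0.1145, 0.0478, 0.0418]
[-12.1, 24.4, 34.8, 0.1145, 0.0478, 0.0418]
[-12.6, 28.7, 31.2, 0.1145, 0.0478, 0.0418]
[-12.7, 32.5, 27.0, 0.1145, 0.0478, 0.0418]
[-12.4, 35.9, 22.5, 0.1145, 0.0478, 0.0418]
[-11.8, 38.7, 17.7, 0.1145, 0.0478, 0.0418]
post tcp [0.59596529 0.28465211 0.165468  ] pre [0.58902443 0.22708947 0.2343038 ] flip -1
[-0.2, -11.0, 42.8, -0.1356, -0.0433, 0.0495]
[0.9, -16.7, 40.9, -0.1356, -0.0433, 0.0495]
[1.6, -22.1, 38.2, -0.1356, -0.0433, 0.0495]
[2.0, -27.2, 34.7, -0.1356, -0.0433, 0.0495]
[1.9, -31.7, 30.7, -0.1356, -0.0433, 0.0495]
[1.5, -35.7, 26.0, -0.1356, -0.0433, 0.0495]
[0.7, -38.9, 20.9, -0.1356, -0.0433, 0.0495]
[-0.5, -41.4, 15.4, -0.1356, -0.0433, 0.0495]
[-2.1, -43.0, 9.8, -0.1356, -0.0433, 0.0495]
[-3.9, -43.8, 4.0, -0.1356, -0.0433, 0.0495]
[-6.1, -43.7, -1.7, -0.1356, -0.0433, 0.0495]
[-8.4, -42.7, -7.3, -0.1356, -0.0433, 0.0495]
```

```bash
python3 - <<'E'
from h import *
p,Rm=cur(); Rt=ori(BY,.7)
rv=R.from_matrix(Rt@Rm.T).as_rotvec()
via=np.array([.38,.2,.30]);Rv=R.from_rotvec(rv*.6).as_matrix()@Rm
rows(p,Rm,via,Rv,step=43);print()
rows(via,Rv,[.589,.227,.234],Rt,step=45)
E
```

```text
[-6.9, -21.1, 31.8, 0.0824, 0.0344, 0.0301]
[-8.6, -18.2, 33.1, 0.0824, 0.0344, 0.0301]
[-10.2, -15.1, 34.2, 0.0824, 0.0344, 0.0301]
[-11.8, -12.0, 34.9, 0.0824, 0.0344, 0.0301]
[-13.4, -8.7, 35.3, 0.0824, 0.0344, 0.0301]
[-14.8, -5.3, 35.4, 0.0824, 0.0344, 0.0301]
[-16.1, -2.0, 35.2, 0.0824, 0.0344, 0.0301]
[-17.3, 1.4, 34.6, 0.0824, 0.0344, 0.0301]
[-18.4, 4.8, 33.8, 0.0824, 0.0344, 0.0301]
[-19.3, 8.1, 32.6, 0.0824, 0.0344, 0.0301]

[11.0, 38.0, 19.7, 0.1099, 0.0459, 0.0401]
[11.7, 39.5, 15.9, 0.1099, 0.0459, 0.0401]
[12.7, 40.5, 12.1, 0.1099, 0.0459, 0.0401]
[13.9, 41.1, 8.2, 0.1099, 0.0459, 0.0401]
[15.2, 41.2, 4.4, 0.1099, 0.0459, 0.0401]
```

Call:
send_rows(
  steps=[
    [-7,-21,32,0.082,0.034,0.03,0.6],
    [-8.5,-18,33,0.082,0.034,0.03,0.6],
    [-10,-15,34,0.082,0.034,0.03,0.6],
    [-12,-12,35,0.082,0.034,0.03,0.6],
    [-13.5,-8.5,35,0.082,0.034,0.03,0.6],
    [-15,-5.5,35.5,0.082,0.034,0.03,0.6],
    [-16,-2,35,0.082,0.034,0.03,0.6],
    [-17.5,1.5,34.5,0.082,0.034,0.03,0.6],
    [-18.5,5,34,0.082,0.034,0.03,0.6],
    [-19.5,8,32.5,0.082,0.034,0.03,0.6],
  ],
)

```text
time_s: 2.65
tool_pos: [0.3813, 0.1999, 0.302]
eef_rot: [1.154, 1.682, -0.586]
force: [-0.1, 0.6, 0.3]
opening: 0.0513
```

Call:
send_rows(
  steps=[
    [11,38,20,0.11,0.046,0.04,0.6],
    [12,39.5,16,0.11,0.046,0.04,0.6],
    [12.5,40.5,12,0.11,0.046,0.04,0.6],
    [14,41,8,0.11,0.046,0.04,0.6],
    [15,41,4.5,0.11,0.046,0.04,0.6],
    [0,0,0,0,0,0,0.6],
    [0,0,0,0,0,0,0.6],
  ],
)

```text
time_s: 3.52
tool_pos: [0.5887, 0.2284, 0.2359]
eef_rot: [1.813, 1.614, -0.844]
force: [0.6, 0.3, -0.4]
opening: 0.0515
```

```bash
python3 - <<'E'
from h import *
s=manip.camera("scene");t=manip.camera("top")
p,Rm=cur(); print(p,(Rm-ori(BY,.7)).round(3).tolist(),manip.get_obs()["joints"].round(2))
for n,d in(("s",s),("t",t)): print(n,proj(d,p),proj(d,p-.019*Rm[:,0]),proj(d,np.array([.5945,.2725,.188])))
a=cv2.resize(s["color"][100:240,350:470,::-1],None,fx=4,fy=4,interpolation=2)
b=cv2.resize(t["color"][180:335,110:230,::-1],None,fx=3.2,fy=3.2,interpolation=2)
c=np.zeros((600,800,3),np.uint8);c[:a.shape[0],:480]=a[:600];b=b[:600,:320];c[:b.shape[0],480:480+b.shape[1]]=b
cv2.imwrite("pics/c3.png",c)
E
```

```text
[0.58887682 0.22861049 0.23694771] [[-0.0, 0.001, 0.006], [-0.001, 0.004, -0.002], [-0.001, 0.004, 0.001]] [0.06 0.38 0.02 1.06 0.68 1.8 ]
s [162.75274716 398.61262593] [159.23361357 395.48928354] [173.63928579 409.58052662]
t [235.95734815 184.65573424] [234.65181091 189.11514079] [239.94734053 168.93692496]
```

View pics/c3.png

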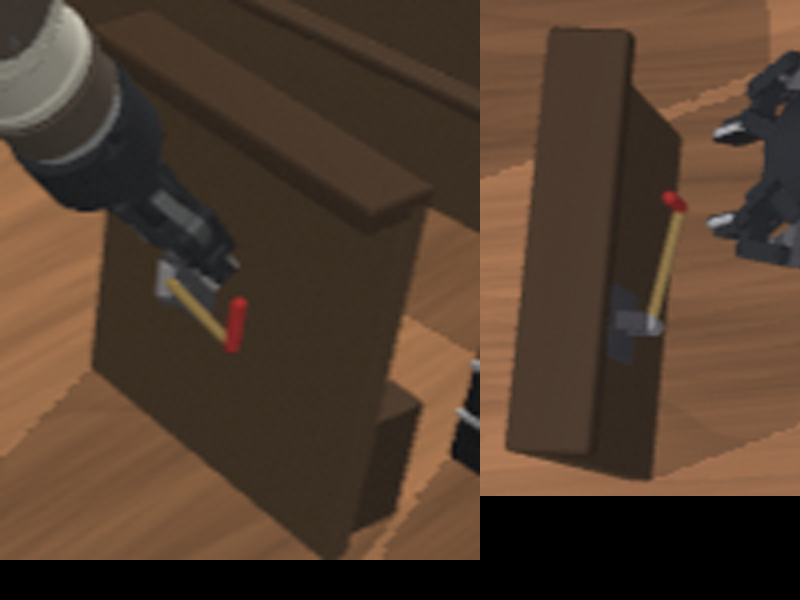

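Fingertips straddle the post line: the predicted post-top and TCP pixels match the picture. Advancing to the post.

```bash
python3 - <<'E'
from h import *
p,Rm=cur(); Rt=ori(BY,.7); g=np.array([.596,.2847,.1655])
rows(p,Rm,g,Rt,step=32);print()
# arc: hinge (515,297), from angle .176 to 1.5 in steps
h=np.array([.515,.297]);u=lambda a:np.array([np.cos(BY-a),np.sin(BY-a)])
d0=.081
A=np.linspace(.176,1.53,15)
for a,b in zip(A[:-1],A[1:]):
    d=np.append((u(b)-u(a))*.085,0); print((Rt.T@d*1000).round(1).tolist())
E
```

```text
[30.4, 0.1, 0.9, 0.002, 0.0006, -0.0]
[30.4, 0.1, 0.9, 0.002, 0.0006, -0.0]
[30.4, 0.1, 0.9, 0.002, 0.0006, -0.0]

[-5.2, -1.8, 6.1]
[-5.0, -2.6, 6.0]
[-4.8, -3.3, 5.7]
[-4.6, -4.0, 5.5]
[-4.3, -4.7, 5.1]
[-4.0, -5.3, 4.8]
[-3.7, -5.9, 4.4]
[-3.3, -6.4, 3.9]
[-2.9, -6.9, 3.4]
[-2.4, -7.3, 2.9]
[-2.0, -7.6, 2.3]
[-1.5, -7.9, 1.8]
[-1.0, -8.1, 1.2]
[-0.5, -8.2, 0.6]
```

Call:
send_rows(
  steps=[
    [30,0,1,0.002,0,0,0.6],
    [30,0,1,0.002,0,0,0.6],
    [20,0,1,0,0,0,0.6],
    [11,0,0,0,0,0,0.6],
    [0,0,0,0,0,0,0.6],
    [0,0,0,0,0,0,0],
    [0,0,0,0,0,0,0],
    [0,0,0,0,0,0,0],
    [0,0,0,0,0,0,0],
    [0,0,0,0,0,0,0],
  ],
  newtons=25,
)

```text
time_s: 4.88
tool_pos: [0.5957, 0.2847, 0.1652]
eef_rot: [1.818, 1.614, -0.846]
force: [-4.6, 0.1, 5.1]
opening: 0.0088
```

Call:
send_rows(
  steps=[
    [-5,-2,6,0,0,0,0],
    [-5,-2.5,6,0,0,0,0],
    [-5,-3,5.5,0,0,0,0],
    [-4.5,-4,5.5,0,0,0,0],
    [-4.5,-5,5,0,0,0,0],
    [-4,-5,5,0,0,0,0],
  ],
)

```text
time_s: 5.62
tool_pos: [0.5708, 0.2425, 0.1651]
eef_rot: [1.818, 1.608, -0.845]
force: [5.1, -0.0, 5.2]
opening: 0.0089
```

Call:
send_rows(
  steps=[
    [-3.5,-6,4.5,0,0,0,0],
    [-3.5,-6.5,4,0,0,0,0],
    [-3,-7,3.5,0,0,0,0],
    [-2.5,-7.5,3,0,0,0,0],
    [-2,-7.5,2.5,0,0,0,0],
    [-1.5,-8,2,0,0,0,0],
    [-1,-8,1,0,0,0,0],
    [-0.5,-8,0.5,0,0,0,0],
    [0,0,0,0,0,0,0],
    [0,0,0,0,0,0,0],
  ],
)

```text
time_s: 6.88
tool_pos: [0.5084, 0.2211, 0.1648]
eef_rot: [1.818, 1.607, -0.85]
force: [-1.9, -10.5, 12.1]
opening: 0.0086
```

```bash
python3 - <<'E'
from h import *
s=manip.camera("scene");t=manip.camera("top")
p,Rm=cur(); print(p,p-.019*Rm[:,0],manip.get_obs()["opening"],manip.get_obs()["force"])
a=cv2.resize(s["color"][100:240,350:470,::-1],None,fx=4,fy=4,interpolation=2)
b=cv2.resize(t["color"][180:335,110:230,::-1],None,fx=3.2,fy=3.2,interpolation=2)
c=np.zeros((600,800,3),np.uint8);c[:a.shape[0],:480]=a[:600];b=b[:600,:320];c[:b.shape[0],480:480+b.shape[1]]=b
cv2.imwrite("pics/c4.png",c)
E
```

```text
[0.50844291 0.2211622  0.16481887] [0.5069347  0.20909018 0.1794131 ] 0.008767484627795087 [ -1.68685034 -10.56920705  12.5818634 ]
```

View pics/c4.png

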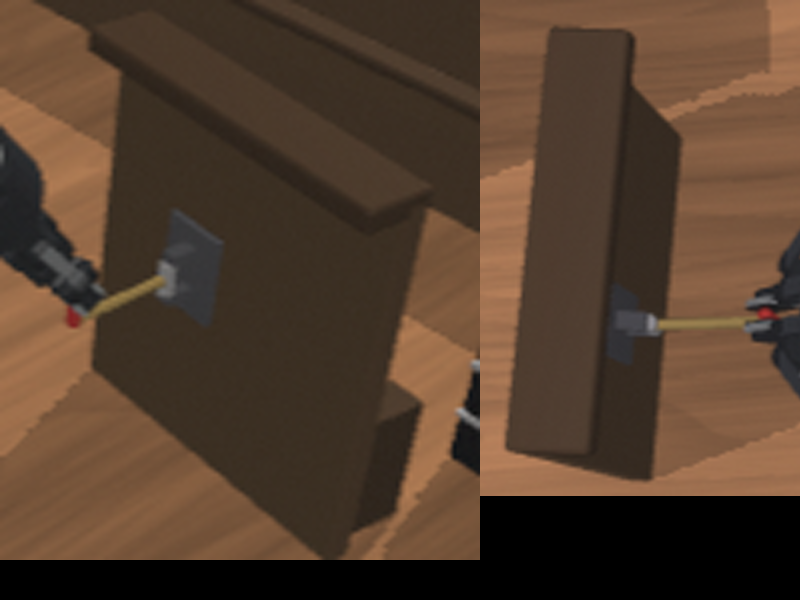

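```bash
python3 - <<'E'
from h import *
p,Rm=cur(); Rt=ori(-.33,.35)
p1=p-Rm[:,0]*.1
gr=np.array([.583,-.1165,.163]); g=gr+.019*Rt[:,0]; pre=g-.08*Rt[:,0]
print(p1,g,pre); rows(p1,Rm,pre,Rt,step=45)
E
```

```text
[0.50050492 0.15762522 0.24163059] [ 0.58511116 -0.11033648  0.14515192] [ 0.57622207 -0.13628815  0.22030174]
[-23.5, 15.9, 33.0, 0.0259, -0.0491, 0.0147]
[-21.6, 17.1, 33.6, 0.0259, -0.0491, 0.0147]
[-19.7, 18.2, 34.2, 0.0259, -0.0491, 0.0147]
[-17.7, 19.4, 34.6, 0.0259, -0.0491, 0.0147]
[-15.7, 20.6, 34.9, 0.0259, -0.0491, 0.0147]
[-13.7, 21.7, 35.1, 0.0259, -0.0491, 0.0147]
[-11.6, 22.8, 35.1, 0.0259, -0.0491, 0.0147]
```

Call:
send_rows(
  steps=[
    [0,0,0,0,0,0,0.5],
    [0,0,0,0,0,0,0.5],
    [0,0,0,0,0,0,0.5],
    [-10,0,0,0,0,0,0.5],
    [-30,0,0,0,0,0,0.5],
    [-30,0,0,0,0,0,0.7],
    [-30,0,0,0,0,0,0.7],
    [0,0,0,0,0,0,0.7],
  ],
)

```text
time_s: 7.98
tool_pos: [0.502, 0.1587, 0.2432]
eef_rot: [1.82, 1.608, -0.844]
force: [-0.7, 0.6, -0.1]
opening: 0.0598
```

Call:
send_rows(
  steps=[
    [-23.5,16,33,0.026,-0.049,0.015,0.7],
    [-21.5,17,33.5,0.026,-0.049,0.015,0.7],
    [-19.5,18,34,0.026,-0.049,0.015,0.7],
    [-17.5,19.5,34.5,0.026,-0.049,0.015,0.7],
    [-15.5,20.5,35,0.026,-0.049,0.015,0.7],
    [-13.5,21.5,35,0.026,-0.049,0.015,0.7],
    [-11.5,23,35,0.026,-0.049,0.015,0.7],
    [0,0,0,0,0,0,0.7],
    [0,0,0,0,0,0,0.7],
  ],
)

```text
time_s: 9.1
tool_pos: [0.5766, -0.1319, 0.2172]
eef_rot: [1.743, 1.25, -1.215]
force: [0.6, -0.7, -0.2]
opening: 0.06
```

```bash
python3 - <<'E'
from h import *
s=manip.camera("scene");t=manip.camera("top")
p,Rm=cur(); print(p,(Rm-ori(-.33,.35)).round(3).tolist(),manip.get_obs()["joints"].round(2))
gr=np.array([.583,-.1165,.163]); Rt=ori(-.33,.35); rows(p,Rm,gr+.019*Rt[:,0],Rt,step=32)
for n,d in(("s",s),("t",t)): print(n,proj(d,p),proj(d,np.array([.583,-.1165,.175])))
# hook marks
for n in("scene","top"):
  for q in("hook_hinge","hook_post"): print(n,q,[(np.round(r["point"],1).tolist(),round(r["score"],2)) for r in manip.mark_of(n,q)])
a=cv2.resize(s["color"][205:300,240:330,::-1],None,fx=5,fy=5,interpolation=2)
b=cv2.resize(t["color"][200:290,312:372,::-1],None,fx=5.5,fy=5.5,interpolation=2)
c=np.zeros((500,790,3),np.uint8);c[:475,:450]=a;c[:b.shape[0],450:450+b.shape[1]]=b
cv2.imwrite("pics/c5.png",c)
E
```

```text
[ 0.57657678 -0.13157461  0.21775574] [[-0.001, 0.001, 0.002], [0.005, 0.003, 0.001], [0.001, -0.002, -0.004]] [-0.4   0.44  0.21  1.37  0.35  1.49]
[25.3, 0.5, 1.3, 0.0007, -0.0014, 0.0008]
[25.3, 0.4, 1.2, 0.0007, -0.0014, 0.0008]
[25.3, 0.4, 1.2, 0.0007, -0.0014, 0.0008]
s [227.61199123 279.00221045] [240.69599613 287.14846299]
t [229.14010503 354.69056276] [231.23923411 346.10351441]
scene hook_hinge [([169.2, 393.0], 0.49), ([291.9, 292.0], 0.49)]
scene hook_post [([172.8, 365.7], 0.61)]
top hook_hinge [([281.6, 162.8], 0.51)]
top hook_post [([276.5, 198.7], 0.55)]
```

View pics/c5.png

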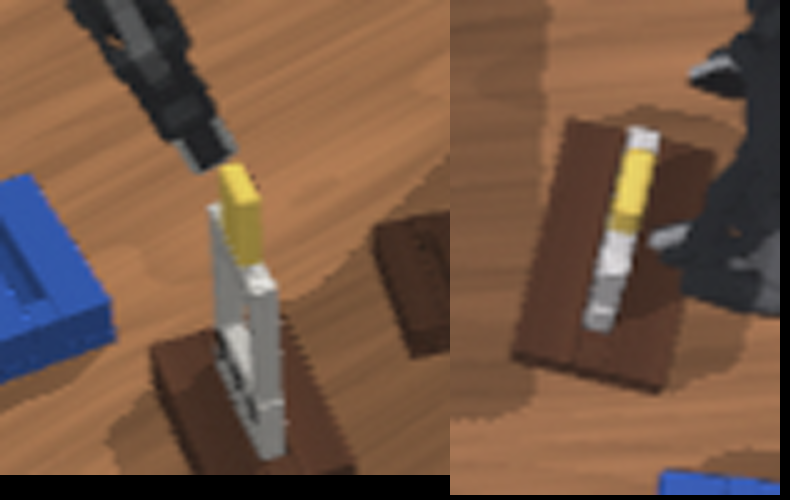

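Tool and predicted handle agree with the picture to within about 1 px (top handle at crop (637,178), predicted (638,172)). Descend and grip.

Call:
send_rows(
  steps=[
    [25,0.5,1,0,0,0,0.7],
    [25,0.5,1.5,0,0,0,0.7],
    [16,0,1,0,0,0,0.7],
    [10,0,0,0,0,0,0.7],
    [0,0,0,0,0,0,0.6],
    [0,0,0,0,0,0,0.45],
    [0,0,0,0,0,0,0.35],
    [0,0,0,0,0,0,0.2],
    [0,0,0,0,0,0,0.1],
    [0,0,0,0,0,0,0.1],
  ],
  newtons=40,
)

```text
time_s: 10.65
tool_pos: [0.5856, -0.1113, 0.1464]
eef_rot: [1.743, 1.247, -1.214]
force: [-2.7, -0.2, 5.9]
opening: 0.0273
```

```bash
python3 - <<'E'
from h import *
p,Rm=cur();o=manip.get_obs();print(p,o["opening"],o["force"],o["ft_torque"])
rows(p,Rm,p+[0,0,.1],Rm,step=17)
E
```

```text
[ 0.5856141  -0.11130515  0.14644158] 0.02730560461959476 [-2.68540274 -0.157101    5.93305376] [0.10495142 0.48725583 0.12726882]
[-15.6, 0.0, -5.8, 0.0, 0.0, 0.0]
[-15.6, 0.0, -5.8, 0.0, 0.0, 0.0]
[-15.6, 0.0, -5.8, 0.0, 0.0, 0.0]
[-15.6, 0.0, -5.8, 0.0, 0.0, 0.0]
[-15.6, 0.0, -5.8, 0.0, 0.0, 0.0]
[-15.6, 0.0, -5.8, 0.0, 0.0, 0.0]
```

Call:
send_rows(
  steps=[
    [-8,0,-3,0,0,0,0.1],
    [-15.5,0,-6,0,0,0,0.1],
    [-15.5,0,-6,0,0,0,0.1],
    [-15.5,0,-6,0,0,0,0.1],
    [-15.5,0,-6,0,0,0,0.1],
    [-15.5,0,-6,0,0,0,0.1],
    [-8,0,-3,0,0,0,0.1],
    [0,0,0,0,0,0,0.1],
    [0,0,0,0,0,0,0.1],
  ],
)

```text
time_s: 11.78
tool_pos: [0.5855, -0.11, 0.2449]
eef_rot: [1.742, 1.249, -1.216]
force: [-0.9, -0.8, -1.7]
opening: 0.0271
```

```bash
python3 - <<'E'
from h import *
s=manip.camera("scene");t=manip.camera("top")
p,Rm=cur();o=manip.get_obs();print(p,o["opening"],o["force"],o["ft_torque"])
for q in("gauge_grip","gauge_peak"):
  ms=[[(np.array(r["point"]),round(r["score"],2)) for r in manip.mark_of(n,q)] for n in("scene","top")]
  print(q,ms)
  if ms[0] and ms[1]: print(tri(s,t,ms[0][0][0],ms[1][0][0]))
for q,a,b in(("hinge",(169.2,393),(281.6,162.8)),("post",(172.8,365.7),(276.5,198.7))): print(q,tri(s,t,a,b))
a=s["color"][150:300,230:400,::-1];b=t["color"][130:290,290:450,::-1]
a=cv2.resize(a,(453,400),interpolation=2);b=cv2.resize(b,(340,340),interpolation=2)
c=np.zeros((400,793,3),np.uint8);c[:,:453]=a;c[:340,453:]=b;cv2.imwrite("pics/c6.png",c)
gp=p-.019*Rm[:,0]-[0,0,.005]; zz=np.array([0,0,1.])
for d in(s,t): print("pred grip,peak",proj(d,gp),proj(d,gp-.035*zz))
E
```

```text
[ 0.58548454 -0.10995543  0.24489052] 0.027724923830354097 [ 0.26160074  0.25492472 -2.07905972] [-0.50671907  0.08303127 -0.01090765]
gauge_grip [[(array([208.7, 285. ]), 0.98)], [(array([221.9, 348.3]), 0.73), (array([287.4, 168.2]), 0.47)]]
[ 0.58203019 -0.11569384  0.26533739]
gauge_peak [[], [(array([220.1, 347.8]), 0.56)]]
hinge [0.51207082 0.30065244 0.14539598]
post [0.5076733  0.21065651 0.17324064]
pred grip,peak [211.8730139  285.87291423] [224.46675476 286.52459297]
pred grip,peak [222.27291067 348.52569324] [226.13525233 347.39536821]
```

View pics/c6.png

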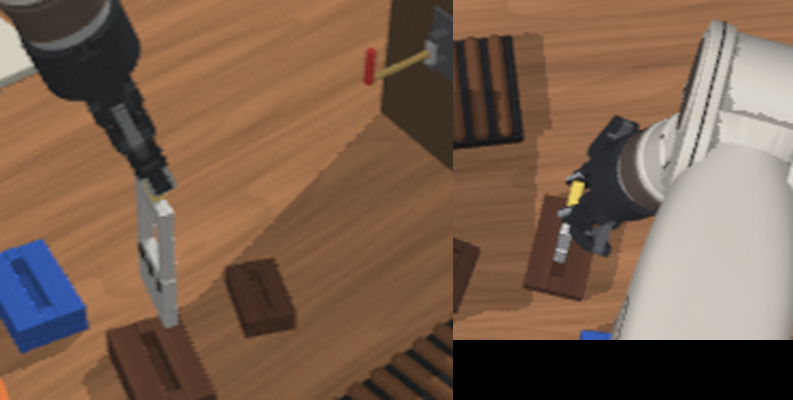

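```bash
python3 - <<'E'
from h import *
p,Rm=cur(); Rt=ori(-.11,.35)
off=np.array([0,0,-.0063-.035]) # grasp -> peak
tcp=lambda pk:np.array(pk)-off+.019*Rt[:,0]
u=np.array([-.075,-.997,0]);h=np.array([.513,.299,.15])
A=h+.125*u;A[2]=.222;B=A.copy();B[2]=.198;C=h+.048*u;C[2]=.198;D=C.copy();D[2]=.153
print("now peak",p-.019*Rm[:,0]+off,A,C)
q,Q=p,Rm
for n,X in zip("ABCD",(A,B,C,D)):
    print(n,tcp(X)); rows(q,Q,tcp(X),Rt,step=30 if n=="A" else 12); q,Q=tcp(X),Rt
E
```

```text
now peak [ 0.58363515 -0.1162235   0.22194542] [0.503625 0.174375 0.222   ] [0.5094   0.251144 0.198   ]
A [0.50434021 0.18085068 0.24545192]
[7.9, -15.5, -21.2, -0.0187, -0.0004, -0.0068]
[8.0, -15.1, -21.5, -0.0187, -0.0004, -0.0068]
[8.0, -14.6, -21.8, -0.0187, -0.0004, -0.0068]
[8.1, -14.2, -22.1, -0.0187, -0.0004, -0.0068]
[8.2, -13.7, -22.3, -0.0187, -0.0004, -0.0068]
[8.3, -13.2, -22.6, -0.0187, -0.0004, -0.0068]
[8.4, -12.7, -22.8, -0.0187, -0.0004, -0.0068]
[8.5, -12.2, -23.1, -0.0187, -0.0004, -0.0068]
[8.5, -11.8, -23.3, -0.0187, -0.0004, -0.0068]
[8.6, -11.3, -23.5, -0.0187, -0.0004, -0.0068]
[8.7, -10.8, -23.7, -0.0187, -0.0004, -0.0068]
B [0.50434021 0.18085068 0.22145192]
[11.3, 0.0, 4.1, 0.0, 0.0, 0.0]
[11.3, 0.0, 4.1, 0.0, 0.0, 0.0]
C [0.51011521 0.25761968 0.22145192]
[3.8, -0.4, -10.3, 0.0, 0.0, 0.0]
[3.8, -0.4, -10.3, 0.0, 0.0, 0.0]
[3.8, -0.4, -10.3, 0.0, 0.0, 0.0]
[3.8, -0.4, -10.3, 0.0, 0.0, 0.0]
[3.8, -0.4, -10.3, 0.0, 0.0, 0.0]
[3.8, -0.4, -10.3, 0.0, 0.0, 0.0]
[3.8, -0.4, -10.3, 0.0, 0.0, 0.0]
D [0.51011521 0.25761968 0.17645192]
[10.6, 0.0, 3.9, 0.0, 0.0, 0.0]
[10.6, 0.0, 3.9, 0.0, 0.0, 0.0]
[10.6, 0.0, 3.9, 0.0, 0.0, 0.0]
[10.6, 0.0, 3.9, 0.0, 0.0, 0.0]
```

Call:
send_rows(
  steps=[
    [8,-15.5,-21,-0.019,0,-0.007,0.1],
    [8,-15,-21.5,-0.019,0,-0.007,0.1],
    [8,-14.5,-22,-0.019,0,-0.007,0.1],
    [8,-14,-22,-0.019,0,-0.007,0.1],
    [8,-13.5,-22.5,-0.019,0,-0.007,0.1],
    [8.5,-13,-22.5,-0.019,0,-0.007,0.1],
    [8.5,-12.5,-23,-0.019,0,-0.007,0.1],
    [8.5,-12,-23,-0.019,0,-0.007,0.1],
    [8.5,-12,-23.5,-0.019,0,-0.007,0.1],
    [8.5,-11.5,-23.5,-0.019,0,-0.007,0.1],
    [8.5,-11,-23.5,-0.019,0,-0.007,0.1],
    [0,0,0,0,0,0,0.1],
  ],
)

```text
time_s: 13.58
tool_pos: [0.5037, 0.1818, 0.2466]
eef_rot: [1.554, 1.402, -1.082]
force: [-0.2, -0.9, -1.5]
opening: 0.0271
```

Call:
send_rows(
  steps=[
    [11,0,4,0,0,0,0.1],
    [11,0,4,0,0,0,0.1],
    [0,0,0,0,0,0,0.1],
    [0,0,0,0,0,0,0.1],
    [0,0,0,0,0,0,0.1],
  ],
)

```text
time_s: 14.2
tool_pos: [0.5049, 0.1803, 0.2234]
eef_rot: [1.557, 1.399, -1.084]
force: [0.0, -0.3, -1.7]
opening: 0.0278
```

```bash
cat > look.py <<'E'
from h import *
import sys
s=manip.camera("scene");t=manip.camera("top")
p,Rm=cur();o=manip.get_obs();print(p,o["opening"],o["force"],(Rm-ori(-.11,.35)).round(3).tolist())
pk=p-.019*Rm[:,0]-[0,0,.0413];print("peak",pk)
for n,X in(("peak",pk),("sill",pk-[0,0,.06]),("posttop",np.array([.5068,.2115,.188]))): print(n,proj(s,X),proj(t,X))
for q in("gauge_grip","gauge_peak","hook_post","hook_hinge"):
  print(q,[[(np.round(r["point"],1).tolist(),round(r["score"],2)) for r in manip.mark_of(n,q)] for n in("scene","top")])
a=s["color"][120:240,320:440,::-1];b=t["color"][200:320,140:260,::-1]
a=cv2.resize(a,(400,400),interpolation=2);b=cv2.resize(b,(390,390),interpolation=2)
c=np.zeros((400,790,3),np.uint8);c[:,:400]=a;c[:390,400:]=b;cv2.imwrite(sys.argv[1],c)
E
python3 look.py pics/c7.png
```

```text
[0.50477171 0.1804617  0.22341048] 0.027175347373797974 [ 0.60593289  0.33240685 -1.76102169] [[-0.0, 0.0, 0.004], [0.004, 0.004, 0.001], [0.001, 0.001, -0.004]]
peak [0.5040644  0.17391306 0.19993223]
peak [168.27767639 357.93822853] [276.06431324 215.52620562]
sill [187.20227427 356.53483551] [280.02079422 219.54289736]
posttop [167.33798681 368.76985673] [277.13952744 198.87400489]
gauge_grip [[], []]
gauge_peak [[([166.5, 356.4], 0.86)], [([204.7, 422.2], 0.19)]]
hook_post [[([172.8, 364.3], 0.71)], [([279.0, 199.4], 0.57)]]
hook_hinge [[([168.6, 391.9], 0.54)], [([281.6, 164.9], 0.53)]]
```

View pics/c7.png

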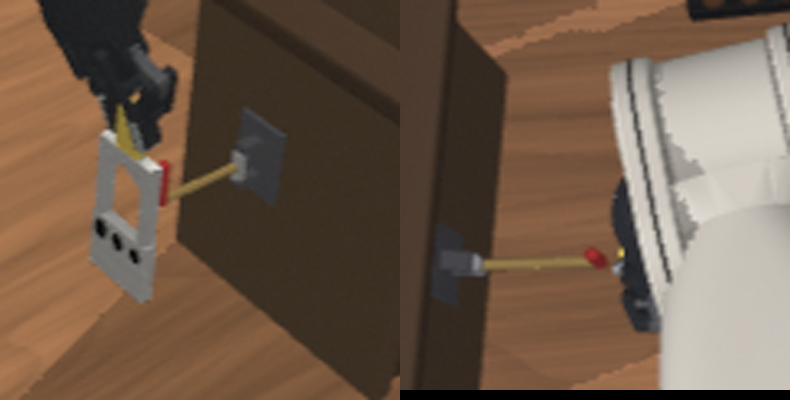

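Gauge upright, window facing the post; post top (scene crop (165,162)) lies level with the window just under the peak as planned. Thread it on.

Call:
send_rows(
  steps=[
    [4,-0.5,-10.5,0,0,0,0.1],
    [4,-0.5,-10.5,0,0,0,0.1],
    [4,-0.5,-10.5,0,0,0,0.1],
    [4,-0.5,-10.5,0,0,0,0.1],
    [0,0,0,0,0,0,0.1],
  ],
)

```text
time_s: 15.32
tool_pos: [0.5071, 0.2265, 0.2225]
eef_rot: [1.555, 1.401, -1.083]
force: [-0.6, -1.4, -1.8]
opening: 0.0273
```

Call:
send_rows(
  steps=[
    [4,-0.5,-10.5,0,0,0,0.1],
    [4,-0.5,-10.5,0,0,0,0.1],
    [4,-0.5,-10.5,0,0,0,0.1],
    [0,0,0,0,0,0,0.1],
    [0,0,0,0,0,0,0.1],
  ],
)

```text
time_s: 15.95
tool_pos: [0.5092, 0.2591, 0.2221]
eef_rot: [1.556, 1.4, -1.085]
force: [-0.6, 0.1, -1.3]
opening: 0.0272
```

```bash
python3 look.py pics/c8.png
```

```text
[0.50926376 0.25881293 0.2221519 ] 0.027035610934112927 [-0.79181712 -0.78361471 -1.07911052] [[-0.001, 0.0, 0.004], [0.003, 0.004, 0.001], [0.001, -0.0, -0.003]]
peak [0.50857243 0.25227143 0.19867691]
peak [158.65981714 380.55904503] [277.24747735 178.88868452]
sill [177.36374748 378.488997  ] [281.15054805 184.5204635 ]
posttop [167.33798681 368.76985673] [277.13952744 198.87400489]
gauge_grip [[([146.8, 383.4], 0.87)], []]
gauge_peak [[([157.9, 381.0], 0.75)], []]
hook_post [[([172.5, 363.6], 0.62)], []]
hook_hinge [[([169.3, 393.4], 0.51), ([292.4, 290.1], 0.21)], []]
```

View pics/c8.png

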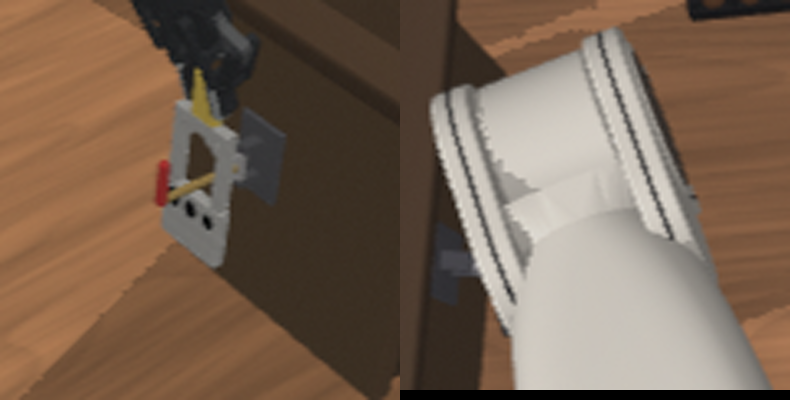

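The arm passes through the window, with the post in front at scene crop (163,183). Lower it slowly.

Call:
send_rows(
  steps=[
    [10.5,0,4,0,0,0,0.1],
    [10.5,0,4,0,0,0,0.1],
    [8.5,0,3,0,0,0,0.1],
    [4.5,0,1.5,0,0,0,0.1],
    [0,0,0,0,0,0,0.1],
    [0,0,0,0,0,0,0.1],
  ],
)

```text
time_s: 17.2
tool_pos: [0.5096, 0.2593, 0.1864]
eef_rot: [1.556, 1.4, -1.083]
force: [0.0, -0.0, -1.8]
opening: 0.027
```

Call:
send_rows(
  steps=[
    [2,0,0.5,0,0,0,0.1],
    [2,0,1,0,0,0,0.1],
    [0,0,0,0,0,0,0.1],
    [0,0,0,0,0,0,0.1],
    [0,0,0,0,0,0,0.1],
  ],
)

```text
time_s: 17.82
tool_pos: [0.5093, 0.2591, 0.1818]
eef_rot: [1.556, 1.4, -1.084]
force: [-0.8, -0.1, -1.5]
opening: 0.0272
```

Call:
send_rows(
  steps=[
    [2,0,0.7,0,0,0,0.1],
    [0,0,0,0,0,0,0.1],
    [1,0,0.4,0,0,0,0.1],
    [0,0,0,0,0,0,0.1],
    [0,0,0,0,0,0,0.1],
  ],
)

```text
time_s: 18.45
tool_pos: [0.5093, 0.2591, 0.1786]
eef_rot: [1.556, 1.4, -1.084]
force: [-0.1, -0.0, -3.4]
opening: 0.0274
```

Call:
send_rows(
  steps=[
    [1,0,0.4,0,0,0,0.1],
    [0,0,0,0,0,0,0.1],
    [0,0,0,0,0,0,0.1],
    [0,0,0,0,0,0,0.1],
  ],
)

```text
time_s: 18.95
tool_pos: [0.5097, 0.2593, 0.178]
eef_rot: [1.557, 1.399, -1.083]
force: [-0.2, -0.6, 1.5]
opening: 0.0275
```

Call:
send_rows(
  steps=[
    [1,0,0.4,0,0,0,0.1],
    [0,0,0,0,0,0,0.1],
    [0,0,0,0,0,0,0.1],
    [0,0,0,0,0,0,0.1],
  ],
)

```text
time_s: 19.45
tool_pos: [0.51, 0.2594, 0.1777]
eef_rot: [1.558, 1.399, -1.081]
force: [-1.0, -1.2, 5.6]
opening: 0.0275
```

Call:
send_rows(
  steps=[
    [0,0,0,0,0,0,0.34],
    [0,0,0,0,0,0,0.38],
    [0,0,0,0,0,0,0.42],
    [0,0,0,0,0,0,0.48],
    [0,0,0,0,0,0,0.55],
    [0,0,0,0,0,0,0.55],
    [0,0,0,0,0,0,0.55],
    [0,0,0,0,0,0,0.55],
  ],
  newtons=20,
)

```text
time_s: 20.45
tool_pos: [0.5093, 0.2591, 0.1764]
eef_rot: [1.556, 1.4, -1.084]
force: [-0.2, -0.0, -0.0]
opening: 0.0472
```

Call:
send_rows(
  steps=[
    [-5,0,0,0,0,0,0.55],
    [-10,0,0,0,0,0,0.55],
    [-15,0,0,0,0,0,0.55],
    [-25,0,0,0,0,0,0.55],
    [-30,0,0,0,0,0,0.55],
    [-30,0,0,0,0,0,0.55],
    [-30,0,0,0,0,0,0.55],
    [0,0,30,0,0,0,0.55],
    [0,0,40,0,0,0,0.55],
    [0,0,40,0,0,0,0.55],
    [0,0,0,0,0,0,0.55],
    [0,0,0,0,0,0,0.55],
  ],
)

```text
time_s: 21.95
tool_pos: [0.4936, 0.1065, 0.2755]
eef_rot: [1.558, 1.399, -1.083]
force: [0.0, 0.0, 0.1]
opening: 0.0469
```

```bash
python3 look.py pics/c9.png
```

```text
[0.49355676 0.10718486 0.27532316] 0.04679431358170105 [ 0.21103449 -0.32376746  0.070129  ] [[0.0, 0.001, 0.006], [0.004, 0.005, 0.001], [0.001, 0.002, -0.004]]
peak [0.49283727 0.10063176 0.25184279]
peak [159.33929408 334.26723359] [274.63463829 247.73473716]
sill [179.57253681 333.5884205 ] [278.81592262 250.43447847]
posttop [167.33798681 368.76985673] [277.13952744 198.87400489]
gauge_grip [[([160.0, 382.3], 0.75), ([366.1, 231.3], 0.17)], [([275.8, 177.2], 0.97)]]
gauge_peak [[([172.3, 378.7], 0.68)], [([279.6, 182.9], 0.84)]]
hook_post [[([170.7, 367.7], 0.5), ([289.1, 290.9], 0.48)], [([279.6, 200.5], 0.66), ([302.8, 435.1], 0.39)]]
hook_hinge [[([170.5, 388.6], 0.6)], [([277.6, 163.9], 0.46)]]
```

View pics/c9.png

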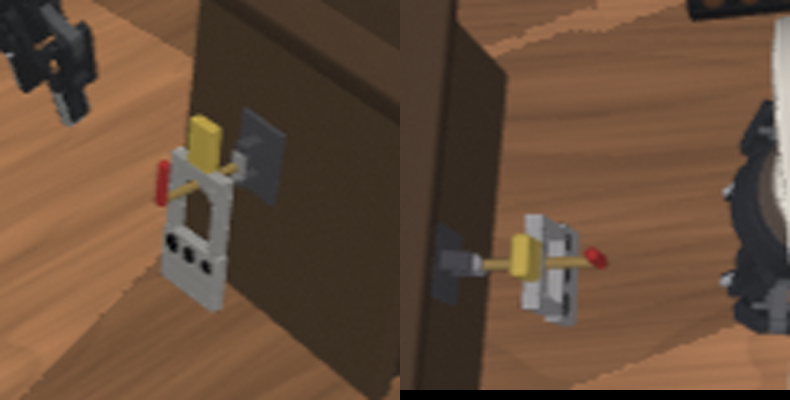

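Gauge hangs behind the red post. Let it settle, then check for motion and tilt.

Call:
send_rows(
  steps=[
    [0,0,0,0,0,0,0.55],
    [0,0,0,0,0,0,0.55],
    [0,0,0,0,0,0,0.55],
    [0,0,0,0,0,0,0.55],
    [0,0,0,0,0,0,0.55],
    [0,0,0,0,0,0,0.55],
    [0,0,0,0,0,0,0.55],
    [0,0,0,0,0,0,0.55],
    [0,0,0,0,0,0,0.55],
    [0,0,0,0,0,0,0.55],
    [0,0,0,0,0,0,0.55],
    [0,0,0,0,0,0,0.55],
  ],
)

```text
time_s: 23.95
tool_pos: [0.4931, 0.1065, 0.2743]
eef_rot: [1.556, 1.4, -1.084]
force: [-0.4, 0.8, 0.3]
opening: 0.0473
```

```bash
python3 - <<'E'
from h import *
s=manip.camera("scene");t=manip.camera("top")
m=lambda q:tri(s,t,manip.mark_of("scene",q)[0]["point"],manip.mark_of("top",q)[0]["point"])
g,k=m("gauge_grip"),m("gauge_peak");print("grip",g,"peak",k,"diff",g-k)
ims=[t["color"].astype(int)]
for i in range(4): ims.append(manip.camera("top")["color"].astype(int))
print("max change in gauge region",[abs(a-ims[0])[250:310,160:210].max() for a in ims[1:]])
a=cv2.imread("pics/top0.png")[...,::-1].astype(int)
d=abs(a-ims[0]).max(2)
for n,(r,c) in dict(mould=(178,273),jar=(303,440),cutter=(205,425)).items(): print(n,(d[r-25:r+25,c-25:c+25]>40).mean())
# vertical edges of gauge, predicted lower-edge centre if upright vs peak
pk=np.array([.509,.2525,.154])
for d in(s,t): print(proj(d,pk+[0,0,.052]),proj(d,pk),proj(d,pk-[0,0,.115]))
E
```

```text
grip [0.5013595  0.25548662 0.18929047] peak [0.51218036 0.25357805 0.15029414] diff [-0.01082086  0.00190857  0.03899634]
max change in gauge region [np.int64(3), np.int64(3), np.int64(4), np.int64(3)]
mould 0.0
jar 0.0
cutter 0.1988
[156.33268308 380.99837487] [172.73784357 379.17779049] [206.02492895 375.48371218]
[276.55723164 178.04927561] [280.00491586 183.01791943] [286.75734155 192.74920456]
```

```bash
python3 - <<'E'
from h import *
for c in("top","scene"):
    manip.camera(c); print(c,[(r["point"],round(r["score"],2)) for r in manip.mark_of(c,"cutter")[:2]])
manip.sign_off()
E
```

```text
top [([204.9, 421.2], 0.85)]
scene [([367.8, 233.1], 0.73)]
the job is handed in; nothing more can be done
```

The gauge is hanging on the hook, behind its upturned red end, and I've handed the job in at about 24 s. No verdict was reported.

- **Hook:** I pinched the red post and swung it out to about 1.54 rad by my position estimates.
- **Gauge:** I gripped it by the sides of its handle, lifted it about 100 mm out of the larger dark rest and slid the window over the post. I lowered it until the arm took its weight: the tool force turned from about −2 N to +5.6 N at the expected height. Only then did I let go and back away.

**Last checks**
- **Position:** The window peak is about 47 mm out along the arm and within a few mm sideways. It measured at the arm's centre height in the pictures, about 4 mm lower than the gripper's height at contact implied.
- **Stillness:** The gauge showed no visible movement between pictures, and nothing was touching the gripper.
- **Other things:** The mould and jar regions look the same as at the start. About 20% of the cutter region changed. The detected cutter position moved by less than 2 px (about 4 mm), so I put the change down to the arm's shadow.

**Disagreement:** The detected points on the gauge suggested a tilt of about 0.28 rad, close to the 0.3 rad limit. The plate's edges in the scene picture fit a nearly upright gauge, about 0.04 rad, so I treated the first figure as detection noise and did not measure it further.

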